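# Call out the parts of the next weld

## Robot

A 6-joint arm with a two-finger parallel gripper is mounted at the origin on the work surface; the furniture and walls round the work are solid. World frame = base frame: x ahead of the robot, y to its left, z up, the work surface at z = 0. Lengths are in m, angles in degrees, forces in N, time in s.
With the tool pointing down it reaches from about 0.3 to 0.75 m from the base axis. Payload 8.5 kg.
Tool frame: the origin (TCP) lies between the finger pads, 19 mm behind the fingertips; this is the grasp point; z points along the fingers, y is the line along which they close (so a half turn about z gives the same grasp; the last joint's range is limited). The gripper opens to 85 mm and grips with 20 to 120 N. Pads are 22 mm wide; open, the fingers measure 114 mm over their backs; the gripper's body (76 mm by 85 mm) begins 54 mm behind the grasp point. The pads swing forward as they close: fully open they stand 13 mm farther back than shut.
Start: joints at [-85.789, 21.807, 74.336, -0, 83.858, -12.336], TCP at [0.157, -0.527, 0.25] pointing down, gripper open.
Joint ranges: [-178.18, 178.18], [-50.72, 133.34], [12.68, 142.11], [-81.47, 261.47], [9.98, 163.14], [-165.26, 165.26]. Speed limits (degrees/s): [136.94, 136.94, 180, 180, 180, 180].

## Interface

Orientations are given as a 3x3 rotation matrix whose columns are the frame's x, y, z axes.
In Python, from rig import env, optics, spotter gives the robot as it stands.
- The arm moves only by the shell command python3 -m crank 'ROWS' [FORCE]. ROWS is JSON, one flat list of numbers, 5 for each row, row after row: the finger opening in cm, from 0 to 8.54, then the shift along the tool's x, y, z in cm, then the turn about the tool's z in rad. A call has exactly 8 rows; each row shifts and turns the commanded pose from where the row before left it, along the tool's axes as they then stand; what a row does not reach is not made up. A row lasts 1/12 s, in which the tool goes at most 41.7 mm and 7.16 degrees, less where a joint would pass 70% of its speed; a pose out of reach is approached as far as the arm can. A call is refused whole if a number of a shift passes 4.17 or a number of a turn 0.125, either way. A call with a gripper value outside its range is refused whole. The fingers move at their own pace and stop on an object; FORCE is the grip in N (left out, the last holds). Time passes only in rows, so rows that do not move let the fingers close, or fill a call up. It gives the time, the measured TCP pose, the force, the opening and the grip force at its end, in the units of the state.
- env.observe(): the state, without advancing time (a new reading comes with each control period).
- optics.get_image(name): name is "scene" or "top" or "wrist"; returns a dict with "color" (420x560x3 uint8, red, green, blue), "intrinsics" (3x3 intrinsics, pixels), "pose" (4x4, takes a point from camera to world coordinates). Camera axes: x right, y up, looking along -z (the intrinsics and any distortion apply to the point x, -y, -z); pixel columns grow to the right and rows downward; lengths in m; the calibration is good to about 2 mm. A picture is of the moment at which its call begins. There is no depth.
- env.close_job(): hands the job in; it is judged then, once.
Trained networks look in a picture, given as the dict that the camera call returned (one of the last four; its "shot" number tells which), for a name from the list of things; names that differ only in an ending like _2 or _b are one class to them, and where a whole thing is asked for, a point or a joint stands for the part that bears it (a point fixed in the world has none). Each returns a list of dicts, best first, with "score" (0 to 1); they miss things now and then, are a little off and sometimes report something else, mostly with a low value. They report only what shows in the picture. A call takes as long as a camera call. They do not tell look-alikes from the thing itself.
- spotter.look_for(picture, query): "at" ([column, row] as shares, 0 to 1, of the picture: columns of its width, rows of its height, amid what is visible of it).
The state is a dict: "time_s": time; "q": joint angles; "qvel": joint speeds; "joint_efforts": joint torques, N m; "position": TCP position; "tool_rot": TCP orientation; "ft_force": force on the tool from outside, world axes, zero at the start; "wrist_torque": the same for the moment, N m; "grip_width": finger opening in m; "gripper_force": force on a finger pad.
Only numpy, scipy, OpenCV 4.12 (cv2) and the standard library are available. Lean on these libraries where they do the work, as an engineer would, in place of code of your own. Each camera call takes 0.05 s, during which the arm holds its last target. There are 200 camera calls.

## Task

Show the apprentice which parts go into the next weld, in order of use: with the fingertips pointing straight down, point at the middle of the orange welding magnet, then of the square steel coupon, then at the middle of the pipe ring's opening (from above its rim), each time stopping two or three centimetres above it for about two seconds. Touch and move nothing at all, the bench included, and do not dip down over the two rectangular coupons, which are not for this job. Finish with the hand raised well above the bench (fingertips at least 15 cm up).

Things in the scene. Friction and masses are not known exactly. Their poses are not given: they have to be found in the camera images.
- weld_magnet: loose orange triangular (arrow) welding magnet lying flat on the bench, 75 x 103 mm, 14 mm high; origin on the bench under the middle of that 75 x 103 mm rectangle, z up; the long 103 mm side is at x = -38 mm, along y, the point at x = +38 mm
- magnet_mid (a point): middle of the magnet's triangular top face, 14 mm above the bench, beside its small hole: the place to point at
- coupon_2: loose dark steel coupon, the only square one: 60 x 60 mm, 6 mm high, lying flat on the bench; origin at the centre of its underside, z up
- ring_offcut: loose dark steel ring sawn from pipe, lying flat on the bench so that its opening looks up: 114 mm outer and about 100 mm inner diameter, 32 mm high; origin on the bench at the centre of the opening, z up
- coupon_1: loose dark steel coupon, rectangular 50 x 80 mm, 8 mm high, lying flat on the bench; not for this job; origin at the centre of its underside
- coupon_3: loose dark steel coupon, long and narrow 35 x 120 mm, 10 mm high, lying flat on the bench; not for this job; origin at the centre of its underside
Not all that is in view belongs to the job. Leave any yellow look-alike of the coupon_2 alone. Leave any turquoise look-alike of the ring_offcut alone.

How it is judged:
By the outcome, as a careful person would: the job done as asked, in the order asked, and still so for the second after the job is handed in, with the robot touching nothing.
It also fails if it takes over 56 s, if anything falls off the work surface, if the arm or the gripper's body presses on something with over 40 N, if the wrist force passes 120 N, or if a joint passes its speed limit or range.

## Working session

There is one attempt and no reset: what is moved stays moved. The work goes in short steps, Python scripts to look and compute and a shell command to move; the robot and the scene stay as the last step left them, time stands still between calls to the robot, and variables do not carry over. Pictures are saved under pics/ and viewed, at most 11 in all, crops included, and the job is handed in when it is done.

```bash
mkdir -p pics
cat > h.py <<'E'
import numpy as np, cv2
from rig import env, optics, spotter
def proj(pic,px,z):
    K=np.array(pic["intrinsics"]);T=np.array(pic["pose"])
    u=np.linalg.inv(K)@[px[0],px[1],1]; d=T[:3,:3]@[u[0],-u[1],-u[2]]; o=T[:3,3]
    return o+d*(z-o[2])/d[2]
E
python3 - <<'E'
from h import *
s=env.observe(); print(s["time_s"],s["position"],s["tool_rot"],s["grip_width"])
for n in ["top","scene"]:
    p=optics.get_image(n); print([k for k in p], p["pose"][:3] if 0 else np.round(p["pose"],3).tolist())
    cv2.imwrite(f"pics/{n}1.png",p["color"][:,:,::-1])
    for q,z in [("weld_magnet",.014),("magnet_mid",.014),("coupon_2",.006),("ring_offcut",.032)]:
        for r in spotter.look_for(p,q)[:6]:
            px=np.array(r["at"])*[560,420]; print(n,q,round(r["score"],2),px.round(0),proj(p,px,z)[:2].round(3))
E
```

```text
0.0 [ 0.15662679 -0.52696438  0.24939826] [[ 9.58575392e-01  2.84838912e-01 -1.08724241e-04]
 [ 2.84838768e-01 -9.58574359e-01  1.43999054e-03]
 [ 3.05945068e-04 -1.41130837e-03 -9.99998957e-01]] 0.08556984439376802
['color', 'intrinsics', 'pose', 'shot'] [[-0.001, 0.997, -0.083, 0.364], [-1.0, -0.002, -0.002, -0.001], [-0.002, 0.083, 0.997, 1.586], [0.0, 0.0, 0.0, 1.0]]
top weld_magnet 0.77 [205. 219.] [0.485 0.216]
top magnet_mid 0.79 [203. 222.] [0.476 0.222]
top coupon_2 0.87 [301. 214.] [ 0.503 -0.085]
top coupon_2 0.66 [282. 261.] [ 0.354 -0.024]
top coupon_2 0.61 [253. 227.] [0.462 0.065]
top coupon_2 0.56 [159. 221.] [0.48  0.363]
top ring_offcut 0.81 [364. 218.] [ 0.486 -0.281]
top ring_offcut 0.57 [421. 175.] [ 0.621 -0.461]
['color', 'intrinsics', 'pose', 'shot'] [[-0.696, 0.485, -0.529, -0.212], [-0.717, -0.491, 0.494, 0.665], [-0.02, 0.724, 0.69, 1.016], [0.0, 0.0, 0.0, 1.0]]
scene weld_magnet 0.65 [220. 289.] [0.463 0.231]
scene magnet_mid 0.95 [221. 287.] [0.466 0.227]
scene coupon_2 0.83 [303. 216.] [ 0.5   -0.083]
scene coupon_2 0.77 [171. 329.] [0.46  0.374]
scene coupon_2 0.76 [274. 252.] [0.463 0.059]
scene coupon_2 0.56 [319. 255.] [ 0.376 -0.012]
scene ring_offcut 0.94 [344. 146.] [ 0.603 -0.363]
scene ring_offcut 0.9 [340. 178.] [ 0.515 -0.244]
```

View pics/top1.png

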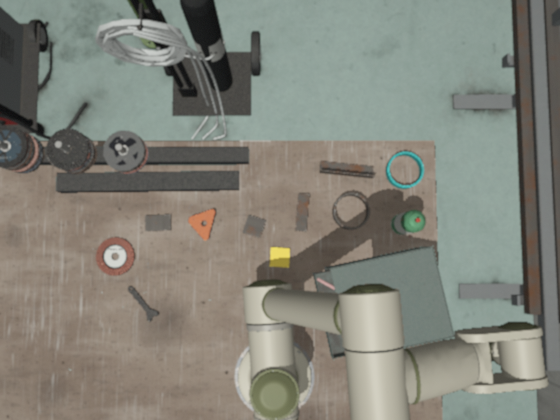

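View pics/scene1.png

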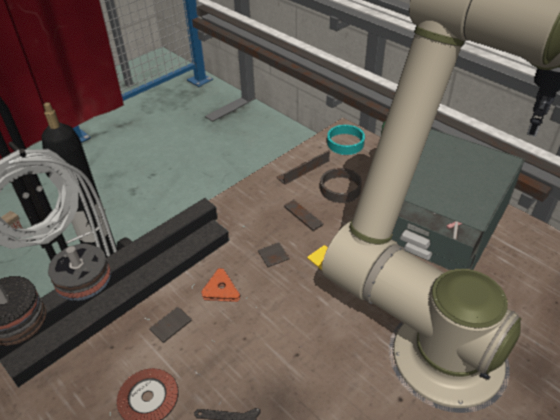

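The top picture shows:
- **Magnet:** orange, at (203,222).
- **Square coupon_2 candidates:** dark square (254,226), yellow look-alike (281,258), rectangle coupon_1 (159,222), long coupon_3 (302,211). I choose (254,226).
- **Ring candidates:** dark ring (350,209), turquoise look-alike (405,169). I choose the dark one.
- **Obstacles:** toolbox (385,295) and green can (412,222).

Next I measure with masks and check one close crop.

Run:
```python
from h import *
p=optics.get_image("top"); im=p["color"]; 
hsv=cv2.cvtColor(im,cv2.COLOR_RGB2HSV)
def blob(m,box,z,name):
    x0,y0,x1,y1=box; mm=np.zeros_like(m); mm[y0:y1,x0:x1]=m[y0:y1,x0:x1]
    n,l,st,c=cv2.connectedComponentsWithStats(mm); i=1+np.argmax(st[1:,4])
    cs=cv2.findContours((l==i).astype(np.uint8),0,2)[0][0]
    w=np.array([proj(p,q[0],z)[:2] for q in cs],np.float32)
    print(name,st[i],c[i].round(1),"centroid",proj(p,c[i],z)[:2].round(4),"minrect",cv2.minAreaRect(w))
    if name=="ring": print(cv2.minEnclosingCircle(w), (cs[:,0].min(0)+cs[:,0].max(0))/2)
    if name=="mag": print(cv2.minEnclosingTriangle(w.reshape(-1,1,2))[1].reshape(-1,2))
org=((hsv[...,0]<15)&(hsv[...,1]>150)).astype(np.uint8)
dark=(im.max(2)<85).astype(np.uint8)
blob(org,(185,200,222,245),.014,"mag")
print(im[226,254],im[240,240],im[222,159])
gray=((im[...,0].astype(int)-im[...,2])<14).astype(np.uint8)
blob(gray,(238,208,270,242),.006,"c2"); blob(gray,(140,208,180,238),.008,"c1")
blob((im.max(2)<75).astype(np.uint8),(328,186,372,232),.032,"ring")
c=cv2.resize(im[180:270,140:380],None,fx=3.3,fy=3.3,interpolation=cv2.INTER_CUBIC)
cv2.imwrite("pics/crop1.png",c[:,:,::-1])
```

```text
Traceback (most recent call last):
ValueError: attempt to get argmax of an empty sequence
```

Run:
```python
from h import *
p=optics.get_image("top"); im=p["color"]; 
c=cv2.resize(im[180:270,140:380],None,fx=3.3,fy=3.3,interpolation=cv2.INTER_CUBIC)
cv2.imwrite("pics/crop1.png",c[:,:,::-1])
print(im[225,203],im[226,254],im[240,240],im[222,159],im[210,350],im[193,350])
i=im.astype(int)
def blob(m,box,z,name):
    x0,y0,x1,y1=box; mm=np.zeros(m.shape,np.uint8); mm[y0:y1,x0:x1]=m[y0:y1,x0:x1]
    n,l,st,c=cv2.connectedComponentsWithStats(mm)
    if n<2: print(name,"none"); return
    k=1+np.argmax(st[1:,4])
    cs=cv2.findContours((l==k).astype(np.uint8),0,2)[0][0]
    w=np.array([proj(p,q[0],z)[:2] for q in cs],np.float32)
    print(name,st[k],c[k].round(1),"centroid",proj(p,c[k],z)[:2].round(4),"minrect",cv2.minAreaRect(w))
    if name=="ring": print(cv2.minEnclosingCircle(w))
    if name=="mag": print(cv2.minEnclosingTriangle(w.reshape(-1,1,2))[1].reshape(-1,2))
blob(i[...,0]-i[...,2]>70,(185,200,222,245),.014,"mag")
for t in (14,20):
  g=i[...,0]-i[...,2]<t
  blob(g,(238,208,270,242),.006,"c2"); blob(g,(140,208,180,238),.008,"c1")
for t in (50,65): blob(i.max(2)<t,(328,186,372,232),.032,"ring")
```

```text
[119  90  77] [108 102  96] [148 135 124] [111 107 101] [153 139 126] [100  95  90]
mag [189 209  26  31 461] [202.5 222.5] centroid [0.4748 0.2238] minrect ((0.47708600759506226, 0.23168620467185974), (0.07320374250411987, 0.09806358814239502), 75.55598449707031)
[[0.41066507 0.21099807]
 [0.48942316 0.2792584 ]
 [0.5243618  0.1817126 ]]
c2 [243 216  22  20 214] [254.8 223.7] centroid [0.4714 0.0602] minrect ((0.46481260657310486, 0.06292673200368881), (0.054872386157512665, 0.056718647480010986), 71.752197265625)
c1 [146 214  25  17 350] [158.3 222.3] centroid [0.4762 0.364 ] minrect ((0.47722676396369934, 0.36498183012008667), (0.047633636742830276, 0.07653139531612396), 2.5171878337860107)
c2 [243 215  23  22 286] [254.6 224.3] centroid [0.4695 0.0606] minrect ((0.4640401601791382, 0.06212073192000389), (0.060880061239004135, 0.06172558292746544), 71.75775146484375)
c1 [145 214  26  18 422] [157.6 222.3] centroid [0.4761 0.3662] minrect ((0.475718230009079, 0.36642593145370483), (0.05320017784833908, 0.07885929197072983), 1.126240849494934)
ring [367 210   1   2   2] [367.  210.5] centroid [ 0.5101 -0.2891] minrect ((0.5100914835929871, -0.28910887241363525), (0.0031178859062492847, 0.0), 179.0333251953125)
((0.5100914835929871, -0.28910887241363525), 0.0016589428996667266)
ring [360 203   9  23  47] [365.9 213.7] centroid [ 0.5    -0.2856] minrect ((0.49720653891563416, -0.28370121121406555), (0.014905846677720547, 0.07125696539878845), 73.93689727783203)
((0.49926871061325073, -0.27653926610946655), 0.03572848439216614)
```

View pics/crop1.png

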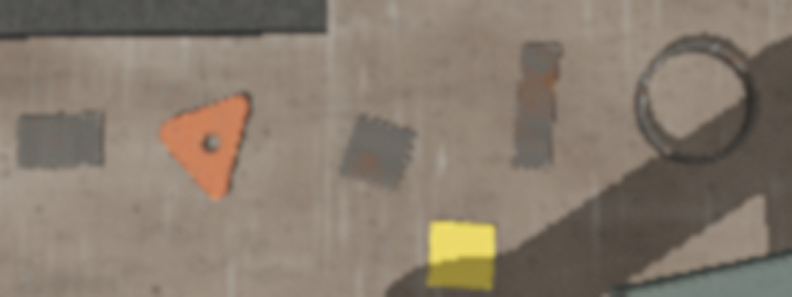

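The crop confirms the choices: orange magnet with its hole at top-picture pixel (204,223), square coupon at (254.6,225), dark ring centred at about (350.6,210.3). Next I raise the hand, nearly shut the fingers and swing clear of the toolbox and can.

```bash
python3 -m crank '[0.5,0,0,-2,0, 0.5,0,0,-3,0, 0.5,0,0,-3,0, 0.5,0,0,-2,0, 0.5,1,-0.6,-1,0, 0.5,2,-1.3,0,0, 0.5,2.6,-1.6,0,0, 0.5,2.6,-1.6,0,0]'
python3 -m crank '[0.5,2.6,-1.6,0,0, 0.5,2.6,-1.6,0,0, 0.5,2.6,-1.6,0,0, 0.5,2.6,-1.6,0,0, 0.5,2.6,-1.6,0,0, 0.5,2.6,-1.6,0,0, 0.5,2.6,-1.6,0,0, 0.5,2.6,-1.6,0,0]'
python3 - <<'E'
from h import *
s=env.observe(); print(s["time_s"],s["position"],np.round(s["tool_rot"],3).tolist(),s["grip_width"],s["q"])
p=optics.get_image("wrist"); cv2.imwrite("pics/w1.png",p["color"][:,:,::-1])
for r in spotter.look_for(p,"ring_offcut")[:3]: print(r["score"],np.array(r["at"])*[560,420],proj(p,np.array(r["at"])*[560,420],.016))
E
```

```text
time_s: 1.27
position: [0.2215, -0.4535, 0.3591]
tool_rot: [[0.959, 0.284, -0.0], [0.284, -0.959, 0.002], [0.0, -0.002, -1.0]]
ft_force: [0.4, -0.4, -0.2]
grip_width: 0.0055
gripper_force: 0.0
time_s: 1.93
position: [0.3844, -0.2708, 0.3593]
tool_rot: [[0.959, 0.285, -0.001], [0.285, -0.959, 0.001], [-0.0, -0.001, -1.0]]
ft_force: [-0.1, -0.2, 0.5]
grip_width: 0.0048
gripper_force: 0.0
1.9333 [ 0.38436115 -0.27081321  0.35933863] [[0.959, 0.285, -0.001], [0.285, -0.959, 0.001], [-0.0, -0.001, -1.0]] 0.0048030615159832405 [-4.96433436e+01  1.01870130e+01  7.29899776e+01  7.42934726e-03
  9.68917982e+01  2.37983868e+01]
0.88 [283.808  18.984] [ 0.55596177 -0.22586845  0.016     ]
0.8 [426.72   28.182] [ 0.59829937 -0.40464142  0.016     ]
```

View pics/w1.png

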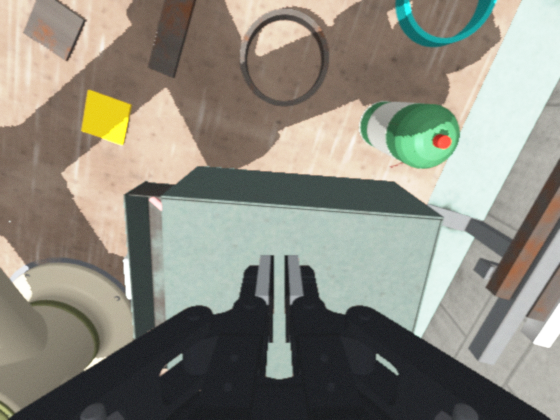

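The wrist picture shows the ring centred at about (285,57), coupon_2 at (54,27), the yellow square at (106,118), and the closed toolbox lid under the fingers. I go on at height and take a measuring picture on the way.

```bash
python3 -m crank '[0.5,1.6,-3.2,0,0, 0.5,1.6,-3.2,0,0, 0.5,1.6,-3.2,0,0, 0.5,1.6,-3.2,0,0, 0.5,1.6,-3.2,0,0, 0.5,1,-2,0,0, 0.5,0,0,0,0, 0.5,0,0,0,0]'
python3 - <<'E'
from h import *
s=env.observe(); print(s["time_s"],s["position"],s["grip_width"])
p=optics.get_image("wrist"); cv2.imwrite("pics/w2.png",p["color"][:,:,::-1]); np.savez("w2.npz",**p)
for q,z in [("ring_offcut",.016),("coupon_2",.006),("magnet_mid",.014)]:
  for r in spotter.look_for(p,q)[:4]: print(q,r["score"],np.array(r["at"])*[560,420],proj(p,np.array(r["at"])*[560,420],z))
E
```

```text
time_s: 2.7
position: [0.4183, -0.0739, 0.3596]
tool_rot: [[0.958, 0.287, -0.001], [0.287, -0.958, 0.0], [-0.001, -0.0, -1.0]]
ft_force: [-0.0, -0.1, 0.0]
grip_width: 0.005
gripper_force: 0.0
2.7 [ 0.41830886 -0.07394028  0.35959087] 0.005047072077312668
ring_offcut 0.79 [440.104 133.098] [ 0.51709433 -0.28221406  0.016     ]
ring_offcut 0.75 [535.024  76.398] [ 0.62161716 -0.37136589  0.016     ]
ring_offcut 0.27 [310.184  95.298] [ 0.51226834 -0.09030881  0.016     ]
coupon_2 0.65 [309.624  93.996] [ 0.51401422 -0.08986894  0.006     ]
coupon_2 0.64 [192.416  99.582] [0.45987206 0.06487802 0.006     ]
coupon_2 0.61 [231.392 176.4  ] [ 0.36880482 -0.01406101  0.006     ]
coupon_2 0.46 [ 0.    30.786] [0.47150805 0.32506285 0.006     ]
magnet_mid 0.96 [79.184 50.106] [0.47835945 0.21837166 0.014     ]
```

View pics/w2.png

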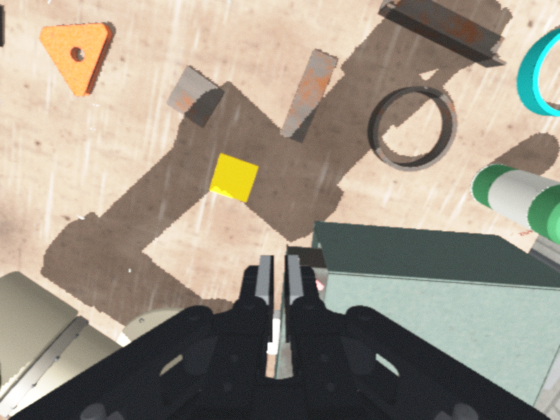

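The wrist picture shows the magnet at (77,50) with its hole at (78,53), coupon_2 centred at (195,96), the ring bounded by x 368–457 and y 83–170, and coupon_3 at (312,92).

Run:
```python
from h import *
p=dict(np.load("w2.npz")); i=p["color"].astype(int)
for n,px,z in [("ring",(412.5,127),.016),("c2",(195.5,96),.006),("c2a",(187,66),.006),("c2c",(205,126),.006),("hole",(78,53),.014)]: print(n,proj(p,px,z).round(4))
m=((i[...,0]-i[...,2])>120).astype(np.uint8); m[120:]=0; m[:,140:]=0
n,l,st,c=cv2.connectedComponentsWithStats(m); k=1+np.argmax(st[1:,4])
w=np.array([proj(p,q[0],.014)[:2] for q in cv2.findContours((l==k).astype(np.uint8),0,2)[0][0]],np.float32)
print(st[k],c[k],proj(p,c[k],.014),cv2.minAreaRect(w),cv2.minEnclosingTriangle(w.reshape(-1,1,2))[1].reshape(-1,2))
p=optics.get_image("top");print(proj(p,(350.6,210.3),.016))
s=env.observe();R=np.array(s["tool_rot"]);
for t in [(.475,.225),(.464,.062),(.512,-.239)]: print(s["position"],R.T@(np.array([*t,s["position"][2]])-s["position"])*100)
```

```text
ring [ 0.5136 -0.2414  0.016 ]
c2 [0.4658 0.0617 0.006 ]
c2a [0.5003 0.0808 0.006 ]
c2c [0.4297 0.0402 0.006 ]
hole [0.4744 0.2195 0.014 ]
[  40   23   70   73 2836] [75.31734838 51.11706629] [0.47567087 0.22312839 0.014     ] ((0.4751611351966858, 0.23042067885398865), (0.0773412212729454, 0.10002127289772034), 77.8220443725586) [[0.52443254 0.18022683]
 [0.40543976 0.20590606]
 [0.48771718 0.27816615]]
[ 0.51230587 -0.24067409  0.016     ]
[ 0.41853039 -0.07570921  0.35978814] [ 1.39328753e+01 -2.72401076e+01 -7.92618295e-05]
[ 0.41853039 -0.07570921  0.35978814] [ 8.26117969e+00 -1.19191459e+01 -9.26665228e-04]
[ 0.41853039 -0.07570921  0.35978814] [ 4.33922942e+00  1.83078004e+01 -5.59324805e-03]
```

```bash
python3 -m crank '[0.5,1.2,-2.3,0,0, 0.5,1.9,-3.7,0,0, 0.5,1.9,-3.7,0,0, 0.5,1.9,-3.7,0,0, 0.5,1.9,-3.7,0,0, 0.5,1.9,-3.7,0,0, 0.5,1.9,-3.7,0,0, 0.5,1.3,-2.7,0,0]'
python3 -m crank '[0.5,0,0,0,0, 0.5,0,0,3,0, 0.5,0,0,4,0, 0.5,0,0,4,0, 0.5,0,0,4,0, 0.5,0,0,4,0, 0.5,0,0,3,0, 0.5,0,0,2,0]'
python3 - <<'E'
from h import *
s=env.observe();R=np.array(s["tool_rot"]);print(R.T@(np.array([.475,.225,.058])-s["position"])*100)
p=optics.get_image("wrist"); q=optics.get_image("scene")
c=cv2.resize(q["color"][180:330,120:320],(560,420))
cv2.imwrite("pics/w3.png",cv2.resize(np.hstack([p["color"],c]),(800,300))[:,:,::-1])
E
```

```text
time_s: 3.62
position: [0.4748, 0.2278, 0.3596]
tool_rot: [[0.958, 0.285, -0.0], [0.285, -0.958, 0.0], [-0.0, -0.0, -1.0]]
ft_force: [0.3, -0.0, 0.4]
grip_width: 0.005
gripper_force: 0.0
time_s: 4.28
position: [0.4735, 0.224, 0.1169]
tool_rot: [[0.959, 0.283, -0.004], [0.283, -0.959, -0.001], [-0.004, -0.0, -1.0]]
ft_force: [-0.1, -0.7, -0.7]
grip_width: 0.005
gripper_force: 0.0
[ 0.19379885 -0.0523748   5.8877306 ]
```

View pics/w3.png

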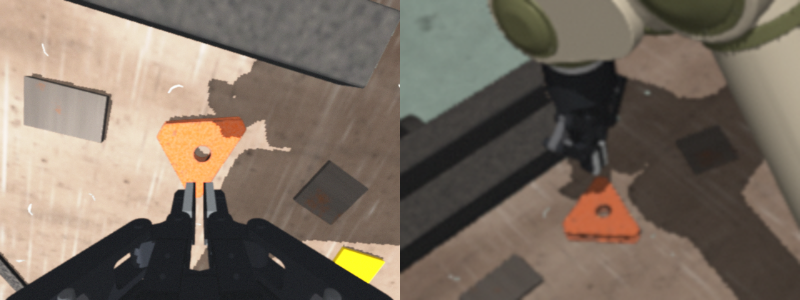

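The picture shows the fingers above the magnet, near its hole at (202,153) in the left half, clear of the dark bars. I descend to about 2.5 cm above it.

```bash
python3 -m crank '[0.5,0.1,0,1,0, 0.5,0,0,1.3,0, 0.5,0,0,1.3,0, 0.5,0,0,1.0,0, 0.5,0,0,0.8,0, 0.5,0,0,0.3,0, 0.5,0,0,0,0, 0.5,0,0,0,0]'
python3 - <<'E'
from h import *
s=env.observe();print(s["time_s"],s["position"])
q=optics.get_image("scene");w=optics.get_image("wrist")
K=q["intrinsics"];T=np.array(q["pose"]);v=T[:3,:3].T@(np.array(s["position"])-[0,0,.019]-T[:3,3]);a=K@[v[0],-v[1],-v[2]];px=a[:2]/a[2]
x,y=px.astype(int);print("tip",px)
im=q["color"].copy(); c=cv2.resize(im[y-45:y+45,x-60:x+60],(560,420),interpolation=cv2.INTER_CUBIC)
cv2.circle(c,tuple(((px-[x-60,y-45])*4.667).astype(int)),5,(0,255,0),1)
cv2.imwrite("pics/w4.png",cv2.resize(np.hstack([w["color"],c]),(800,300))[:,:,::-1])
E
```

```text
time_s: 5.05
position: [0.4757, 0.2258, 0.0635]
tool_rot: [[0.959, 0.285, 0.001], [0.285, -0.959, 0.0], [0.001, 0.0, -1.0]]
ft_force: [-0.2, 0.1, -0.6]
grip_width: 0.0049
gripper_force: 0.0
5.05 [0.47574804 0.2257843  0.06350048]
tip [217.32315968 276.4385456 ]
```

View pics/w4.png

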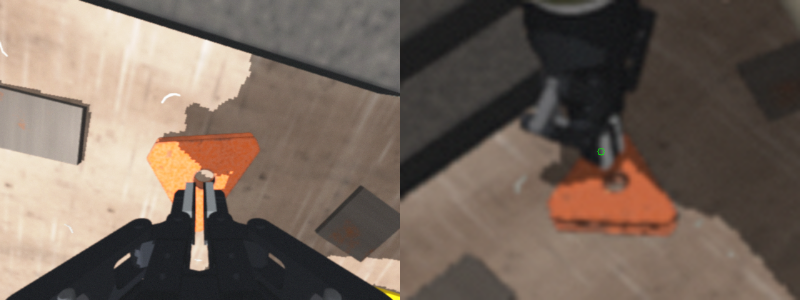

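The left half shows the magnet under the fingertips and its hole at (204,178). In the right half the tips may reach a little lower than the computed point, so I check with one zoom.

Run:
```python
from h import *
s=env.observe();q=optics.get_image("scene");K=q["intrinsics"];T=np.array(q["pose"]);R=np.array(s["tool_rot"])
x0,y0=185,245;f=10
c=cv2.resize(q["color"][y0:y0+55,x0:x0+65],None,fx=f,fy=f,interpolation=cv2.INTER_CUBIC)
for L,col in [(.019,(0,255,0)),(.032,(255,0,255))]:
    for dx in (-.011,.011):
        for dy in (-.008,.008):
            v=T[:3,:3].T@(np.array(s["position"])+R@[dx,dy,L]-T[:3,3]);a=K@[v[0],-v[1],-v[2]];px=(a[:2]/a[2]-[x0,y0]+.5)*f
            cv2.circle(c,tuple(px.astype(int)),4,col,1)
cv2.imwrite("pics/w5.png",c[:,:,::-1]); print(s["position"])
```

```text
[0.47576281 0.22585209 0.06368171]
```

View pics/w5.png

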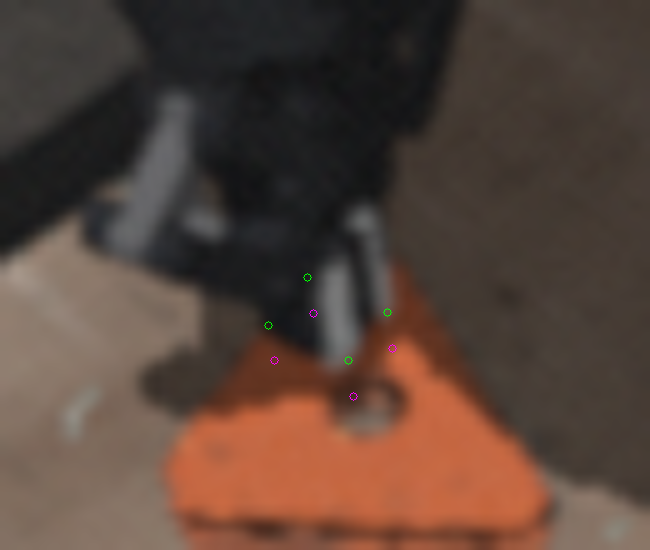

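The green markers (19 mm) match the visible tips at (348,360), so the geometry holds. I settle at 2.5 cm and hold.

```bash
for k in 1; do :; done; python3 -m crank '[0.5,0,0,0.3,0, 0.5,0,0,0.3,0, 0.5,0,0,0,0, 0.5,0,0,0,0, 0.5,0,0,0,0, 0.5,0,0,0,0, 0.5,0,0,0,0, 0.5,0,0,0,0]'
python3 -m crank '[0.5,0,0,0,0, 0.5,0,0,0,0, 0.5,0,0,0,0, 0.5,0,0,0,0, 0.5,0,0,0,0, 0.5,0,0,0,0, 0.5,0,0,0,0, 0.5,0,0,0,0]' | head -2
python3 -m crank '[0.5,0,0,0,0, 0.5,0,0,0,0, 0.5,0,0,0,0, 0.5,0,0,0,0, 0.5,0,0,0,0, 0.5,0,0,0,0, 0.5,0,0,0,0, 0.5,0,0,0,0]' | head -2
python3 -m crank '[0.5,0,0,0,0, 0.5,0,0,0,0, 0.5,0,0,-2,0, 0.5,0,0,-3,0, 0.5,0,0,-3,0, 0.5,0,0,-3,0, 0.5,0,0,-3,0, 0.5,0,0,-2,0]'
python3 -c "
from h import *
s=env.observe();R=np.array(s['tool_rot']);print(R.T@(np.array([.465,.062,.05])-s['position'])*100)"
```

```text
time_s: 5.87
position: [0.4754, 0.2258, 0.0571]
tool_rot: [[0.959, 0.285, 0.0], [0.285, -0.959, 0.0], [0.0, -0.0, -1.0]]
ft_force: [-0.2, -0.1, -0.1]
grip_width: 0.0051
gripper_force: 0.0
time_s: 6.53
position: [0.4754, 0.2258, 0.057]
time_s: 7.2
position: [0.4754, 0.2257, 0.057]
time_s: 7.87
position: [0.4757, 0.2259, 0.22]
tool_rot: [[0.959, 0.285, 0.003], [0.285, -0.959, 0.001], [0.003, 0.0, -1.0]]
ft_force: [-0.0, 0.5, 0.9]
grip_width: 0.0049
gripper_force: 0.0
[-5.75398638 15.39885547 16.98479762]
```

```bash
python3 -m crank '[0.5,-0.5,1.3,0,0, 0.5,-1,2.7,0,0, 0.5,-1.2,3.2,0,0, 0.5,-1.2,3.2,0,0, 0.5,-1,2.7,0,0, 0.5,-0.6,1.6,0,0, 0.5,-0.2,0.6,0,0, 0.5,0,0,0,0]' | head -2
python3 -m crank '[0.5,0,0,1,0, 0.5,0,0,2.5,0, 0.5,0,0,3,0, 0.5,0,0,3,0, 0.5,0,0,2.5,0, 0.5,0,0,1.5,0, 0.5,0,0,0,0, 0.5,0,0,0,0]' | head -2
python3 -c "
from h import *
s=env.observe();R=np.array(s['tool_rot']);print(R.T@(np.array([.465,.062,.05])-s['position'])*100)
p=optics.get_image('wrist');cv2.imwrite('pics/w6.png',p['color'][:,:,::-1])"
```

```text
time_s: 8.53
position: [0.4644, 0.0619, 0.2171]
time_s: 9.2
position: [0.4643, 0.0638, 0.0819]
[0.01521242 0.18970523 3.1934648 ]
```

View pics/w6.png

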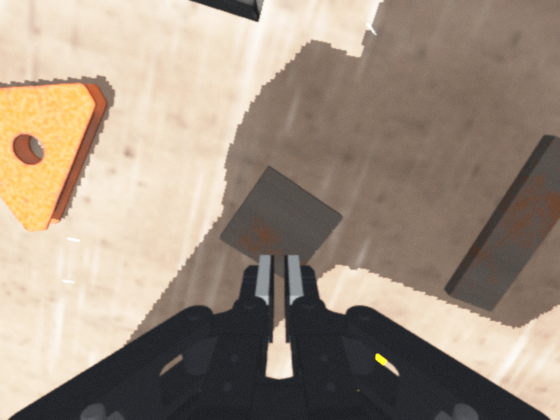

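The coupon_2 corners are at (268,166), (342,215) and (220,238), so its centre is at about (281,226), straight ahead of the tips, as measured. I descend and hold.

```bash
python3 -m crank '[0.5,0,0.1,1,0, 0.5,0,0,1.2,0, 0.5,0,0,0.7,0, 0.5,0,0,0.2,0, 0.5,0,0,0,0, 0.5,0,0,0,0, 0.5,0,0,0,0, 0.5,0,0,0,0]' | head -2
python3 -c "
from h import *
s=env.observe();p=optics.get_image('wrist');
i=p['color'];print(s['position'])
for r in spotter.look_for(p,'coupon_2')[:3]: print(r['score'],np.array(r['at'])*[560,420],proj(p,np.array(r['at'])*[560,420],.006))"
python3 -m crank '[0.5,0,0,0,0, 0.5,0,0,0,0, 0.5,0,0,0,0, 0.5,0,0,0,0, 0.5,0,0,0,0, 0.5,0,0,0,0, 0.5,0,0,0,0, 0.5,0,0,0,0]' | head -2
python3 -m crank '[0.5,0,0,0,0, 0.5,0,0,0,0, 0.5,0,0,0,0, 0.5,0,0,0,0, 0.5,0,0,0,0, 0.5,0,0,0,0, 0.5,0,0,0,0, 0.5,0,0,0,0]' | head -2
python3 -m crank '[0.5,0,0,0,0, 0.5,0,0,0,0, 0.5,0,0,0,0, 0.5,0,0,0,0, 0.5,0,0,0,0, 0.5,0,0,0,0, 0.5,0,0,0,0, 0.5,0,0,-1,0]' | head -2
python3 -m crank '[0.5,0,0,-2,0, 0.5,0,0,-3,0, 0.5,0,0,-4,0, 0.5,0,0,-4,0, 0.5,0,0,-4,0, 0.5,0,0,-4,0, 0.5,0,0,-2,0, 0.5,0,0,0,0]'
python3 -c "
from h import *
s=env.observe();R=np.array(s['tool_rot']);print(R.T@(np.array([.513,-.241,.076])-s['position'])*100)"
```

```text
time_s: 9.92
position: [0.4649, 0.0619, 0.0515]
[0.46486447 0.06190537 0.05153992]
0.63 [525.224 278.88 ] [ 0.48719561 -0.08426021  0.006     ]
time_s: 10.68
position: [0.4646, 0.0619, 0.051]
time_s: 11.35
position: [0.4646, 0.0619, 0.051]
time_s: 12.02
position: [0.4639, 0.062, 0.06]
time_s: 12.68
position: [0.4658, 0.0618, 0.2956]
tool_rot: [[0.959, 0.285, 0.009], [0.285, -0.959, -0.001], [0.008, 0.004, -1.0]]
ft_force: [0.1, -0.1, -0.2]
grip_width: 0.0049
gripper_force: 0.0
[-4.28294205 30.29351078 22.03659316]
```

```bash
python3 -m crank '[0.5,-0.2,2,0,0, 0.5,-0.5,3.5,0,0, 0.5,-0.5,4,0,0, 0.5,-0.6,4.1,0,0, 0.5,-0.6,4.1,0,0, 0.5,-0.5,4,0,0, 0.5,-0.5,4,0,0, 0.5,-0.4,3,0,0]' | head -2
python3 -m crank '[0.5,-0.3,1.6,0,0, 0.5,0,0,0,0, 0.5,0,0,0,0, 0.5,0,0,1,0, 0.5,0,0,2,0, 0.5,0,0,3,0, 0.5,0,0,2,0, 0.5,0,0,0,0]' 
python3 -c "
from h import *
s=env.observe();R=np.array(s['tool_rot']);print(R.T@(np.array([.513,-.241,.076])-s['position'])*100)
p=optics.get_image('wrist');cv2.imwrite('pics/w7.png',p['color'][:,:,::-1]);np.savez('w7.npz',**p)"
```

```text
time_s: 13.35
position: [0.5097, -0.227, 0.2896]
time_s: 14.02
position: [0.5102, -0.2373, 0.2074]
tool_rot: [[0.958, 0.287, -0.006], [0.287, -0.958, 0.005], [-0.004, -0.007, -1.0]]
ft_force: [0.3, -0.2, -0.2]
grip_width: 0.0048
gripper_force: 0.0
[ 0.21909058  0.51593947 13.1312704 ]
```

View pics/w7.png

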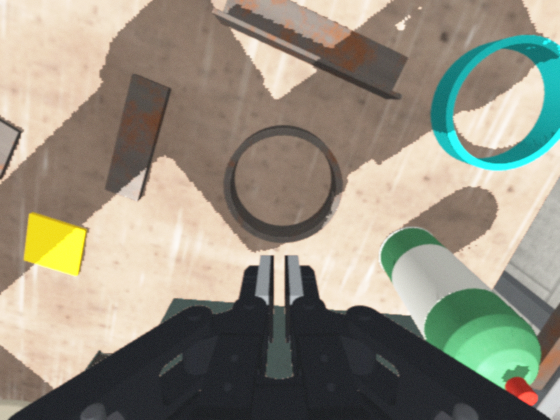

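The wrist picture shows the ring's outer rim at x 224–342 and y 125–243, centred at about (283,184). The can stands at lower right, from (415,245), and the toolbox lid edge lies behind the fingers at row 300 or so. I check the ring centre and the lid clearance.

Run:
```python
from h import *
p7=dict(np.load("w7.npz"));p2=dict(np.load("w2.npz"));t=optics.get_image("top")
for z in (.016,.032): print("ring",proj(p7,(283,184),z))
for z in (.08,.12,.16,.2): print(z,proj(p2,(327,272),z)[:2],proj(t,(328,266),z)[:2],"edge7",proj(p7,(280,308),z)[:2],"can",proj(t,(411,222),z)[:2],proj(p7,(485,335),z)[:2])
```

```text
ring [ 0.51036329 -0.24039115  0.016     ]
ring [ 0.51436037 -0.23908192  0.032     ]
0.08 [ 0.29363474 -0.18208206] [ 0.33960569 -0.1611863 ] edge7 [ 0.41380188 -0.26653689] can [ 0.47070507 -0.41164087] [ 0.44127761 -0.45914038]
0.12 [ 0.31375656 -0.16902852] [ 0.34026625 -0.15693195] edge7 [ 0.44179102 -0.25824578] can [ 0.46788276 -0.40073276] [ 0.46487345 -0.42005243]
0.16 [ 0.33387838 -0.15597498] [ 0.34092681 -0.15267759] edge7 [ 0.46978017 -0.24995467] can [ 0.46506044 -0.38982466] [ 0.48846929 -0.38096448]
0.2 [ 0.3540002  -0.14292143] [ 0.34158737 -0.14842324] edge7 [ 0.49776931 -0.24166356] can [ 0.46223812 -0.37891655] [ 0.51206513 -0.34187653]
```

The lid is about 0.17 m high with its edge near x = 0.36, and the can is near y = -0.39, so both are clear. I descend in stages.

```bash
python3 -m crank '[0.5,0.1,0.1,1,0, 0.5,0,0,2,0, 0.5,0,0,2,0, 0.5,0,0,2,0, 0.5,0,0,1,0, 0.5,0,0,0,0, 0.5,0,0,0,0, 0.5,0,0,0,0]'
python3 -c "
from h import *
s=env.observe();R=np.array(s['tool_rot']);print(R.T@(np.array([.513,-.240,.076])-s['position'])*100)"
```

```text
time_s: 14.78
position: [0.5135, -0.2413, 0.1324]
tool_rot: [[0.959, 0.285, 0.002], [0.285, -0.959, -0.002], [0.002, 0.002, -1.0]]
ft_force: [0.2, -0.4, 1.2]
grip_width: 0.0051
gripper_force: 0.0
[-0.01891144 -0.14591798  5.64368028]
```

```bash
python3 -m crank '[0.5,0,-0.1,1,0, 0.5,0,0,1.5,0, 0.5,0,0,1.5,0, 0.5,0,0,1,0, 0.5,0,0,0.4,0, 0.5,0,0,0,0, 0.5,0,0,0,0, 0.5,0,0,0,0]' | head -2
python3 -m crank '[0.5,0,0,0,0, 0.5,0,0,0,0, 0.5,0,0,0,0, 0.5,0,0,0,0, 0.5,0,0,0,0, 0.5,0,0,0,0, 0.5,0,0,0,0, 0.5,0,0,0,0]' | head -2
python3 -m crank '[0.5,0,0,0,0, 0.5,0,0,0,0, 0.5,0,0,0,0, 0.5,0,0,0,0, 0.5,0,0,0,0, 0.5,0,0,0,0, 0.5,0,0,0,0, 0.5,0,0,0,0]' | head -2
python3 -c "
from h import *
p=optics.get_image('wrist');cv2.imwrite('pics/w8.png',p['color'][:,:,::-1])"
python3 -m crank '[0.5,0,0,0,0, 0.5,0,0,0,0, 0.5,0,0,0,0, 0.5,0,0,0,0, 0.5,0,0,0,0, 0.5,0,0,0,0, 0.5,0,0,0,0, 0.5,0,0,-1,0]' | head -2
python3 -m crank '[0.5,0,0,-2,0, 0.5,0,0,-3,0, 0.5,0,0,-3,0, 0.5,0,0,-4,0, 0.5,0,0,-4,0, 0.5,0,0,-3,0, 0.5,0,0,-2,0, 0.5,0,0,-1,0]' | head -2
python3 -m crank '[0.5,0,0,0,0, 0.5,0,0,0,0, 0.5,0,0,0,0, 0.5,0,0,0,0, 0.5,0,0,0,0, 0.5,0,0,0,0, 0.5,0,0,0,0, 0.5,0,0,0,0]'
```

```text
time_s: 15.45
position: [0.5129, -0.2402, 0.0778]
time_s: 16.12
position: [0.5126, -0.2399, 0.077]
time_s: 16.78
position: [0.5126, -0.2399, 0.077]
time_s: 17.5
position: [0.5119, -0.2395, 0.0858]
time_s: 18.17
position: [0.5127, -0.24, 0.3114]
time_s: 18.83
position: [0.5126, -0.2399, 0.3068]
tool_rot: [[0.959, 0.285, -0.0], [0.285, -0.959, 0.0], [-0.0, -0.0, -1.0]]
ft_force: [0.6, 0.5, 0.6]
grip_width: 0.0051
gripper_force: 0.0
```

View pics/w8.png

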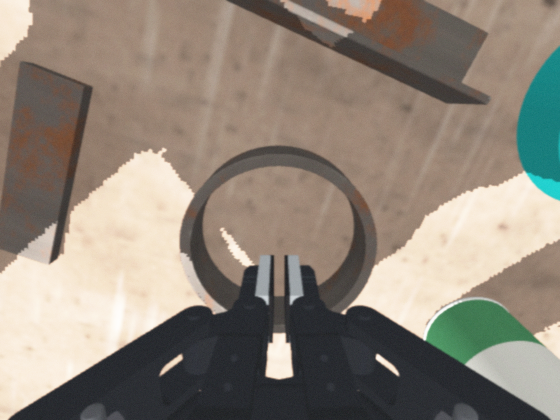

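The fingertips at (280,258) were over the middle of the ring (x 180–377), 2.6 cm above its rim, and nothing was touched. The hand is raised and still, so I hand the job in.

```bash
python3 -c "
from rig import env
print(env.close_job())"
```

```text
the job is handed in; nothing more can be done
None
```

I pointed at the magnet, the square coupon and the ring's opening in that order, stopping about 2.6 cm above each for about two seconds and touching nothing; the hand finished with its fingertips about 29 cm up, at 18.8 s, and the job is handed in.

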